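# Line up the specimen jars, then gather their lids in the tote's pouring corner

### The arm

A 6-joint arm with a two-finger parallel gripper is mounted at the origin on the work surface. World frame = base frame: x ahead of the robot, y to its left, z up, the work surface at z = 0. Lengths are in m, angles in rad, forces in N, time in s.
With the tool pointing down it reaches from about 0.275 to 1 m from the base axis. Payload 8.4 kg.
Tool frame: the origin (TCP) lies between the finger pads; the fingertips stand 22 mm ahead of it and the grasp point (between the pads) lies 3 mm ahead of it; z points along the fingers, y is the line along which they close (so a half turn about z gives the same grasp; the last joint's range is limited). The gripper opens to 85 mm and grips with 20 to 120 N. Pads are 22 mm wide; open, the fingers measure 114 mm over their backs; the gripper's body (76 mm by 85 mm) begins 54 mm behind the grasp point. The pads swing forward as they close: fully open they stand 13 mm farther back than shut.
Start: joints at [1.331, 0.353, 1.633, -0, 1.155, -0.002], TCP at [0.147, 0.607, 0.253] pointing down, gripper open.
Joint ranges: [-2.63, 2.63], [-0.92, 2.1], [0.06, 2.66], [-1.3, 4.44], [0, 2.69], [-3.02, 3.02]. Speed limits (rad/s): [2.22, 2.22, 2.79, 3.14, 3.14, 3.14].

### API

Orientations are given as a 3x3 rotation matrix whose columns are the frame's x, y, z axes.
In Python, from rig import manip, imaging gives the robot as it stands.
- The arm moves only by the tool step_arm, never from a script. Its argument "moves" is a list of rows, each an object of numbers: "x", "y", "z": the shift along the tool's x, y, z in m; "yaw": the turn about the tool's z in degrees. In form: [{"x": .., "y": .., "z": .., "yaw": ..}, ...]. A call has 1 to 10 rows; each row shifts and turns the commanded pose from where the row before left it, along the tool's axes as they then stand; what a row does not reach is not made up. A row lasts 1/10 s, in which the tool goes at most 50 mm and 8.59 degrees, less where a joint would pass 70% of its speed; a pose out of reach is approached as far as the arm can. A call is refused whole if a number of a shift passes 0.05 or a number of a turn 8.59, either way. A call with a gripper value outside its range is refused whole. "gripper" is the finger opening in m, from 0 to 0.0854, set as the call begins (left out, the last holds). The fingers move at their own pace and stop on an object; "newtons" is the grip in N (left out, the last holds). Time passes only in rows, so rows that do not move let the fingers close. It gives the time, the measured TCP pose, the force, the opening and the grip force at its end, in the units of the state.
- manip.read_state(): the state, without advancing time (a new reading comes with each control period).
- imaging.snapshot(name): name is "scene" or "side" or "wrist"; returns a dict with "pixels" (420x560x3 uint8, red, green, blue), "fx", "fy", "cx", "cy" (pixels), "cam_to_world" (4x4, takes a point from camera to world coordinates). Camera axes: x right, y down, z forward; pixel columns grow to the right and rows downward; lengths in m; the calibration is good to about 2 mm. A picture is of the moment at which its call begins. There is no depth.
- manip.job_done(): hands the job in; it is judged then, once.
The state is a dict: "t": time; "joint_positions": joint angles; "dq": joint speeds; "tau": joint torques, N m; "ee_pos": TCP position; "ee_rot": TCP orientation; "force": force on the tool from outside, world axes, zero at the start; "wrist_torque": the same for the moment, N m; "grip_width": opening from 0.0 (shut) to 1.0 (fully open); "gripper_force": force on a finger pad.
Only numpy, scipy, OpenCV 4.12 (cv2) and the standard library are available. Lean on these libraries where they do the work, as an engineer would, in place of code of your own. Each camera call takes 0.05 s, during which the arm holds its last target. There are 200 camera calls.

### The job

Get the three specimen jars ready for closing: stand the odd jar from the counter upright on the low riser shelf as the third in the row, in line with the other two and with the same small gap as theirs, and let go of it. Then take the tote of lids by its handle, lift it clear of everything and tilt it about 30 degrees with the pouring-lip corner lowest, so that all three lids slide together into that corner, and finish while still holding it up, tilted and still. Spill no lids, and leave the other two jars and everything else on the counter alone.

Things in the scene. Friction and masses are not known exactly. Their poses are not given: they have to be found in the camera images.
- tote: Open grey plastic tote, 240 (its x) x 170 (its y) x 50 mm high, walls and floor 4 mm, 0.4 kg, loose on the counter. Origin: centre of its underside; z up. A steel bridge handle runs along its x over the middle. At its (-x, -y) corner the walls are cut down to 26 mm for 50 mm each way, with a small sloping pouring lip outside. Slick inside (friction 0.12 to 0.18).
- tote_handle (a point): Centre of the tote's handle bar, 102 mm above the tote's underside, axes as the tote. The straight bar is 14 mm wide (tote y), 20 mm high and runs the whole length (tote x), held by a flat steel post at either end; free space of 42 mm between the walls' top and the bar. Its middle is right over the tote's centre of mass.
- tote_corner (a point): The tote's inner corner, on the inner floor, at the pouring lip: at (-116, -81, 4) mm in the tote's frame. Tilted 25 to 40 degrees along the line midway between the two walls (towards its -x and -y equally), lids slide to the walls and along them into this corner; they begin to slide at about 10 degrees.
- lid0: One of three loose white plastic screw lids lying in the tote, a disc 30 mm across and 12 mm high, 12 g; origin: centre of its underside.
- lid1: One of three loose white plastic screw lids lying in the tote, a disc 30 mm across and 12 mm high, 12 g; origin: centre of its underside.
- lid2: One of three loose white plastic screw lids lying in the tote, a disc 30 mm across and 12 mm high, 12 g; origin: centre of its underside.
- riser: Fixed low aluminium shelf like an upturned tray, 100 mm deep (its x) x 260 mm long (its y), flat top 40 mm above the counter. Origin: centre of its foot, on the counter; x points to its back. The row of jars runs along its y, on its middle line (x = 0). At the end of the row on its -y side there is always room for one more jar.
- jar_a: Open white plastic jar, straight cylinder 42 mm across, 70 mm high, wall 3 mm, 90 g, standing in the row on the riser; origin: centre of its underside. It is the row's last jar towards the riser's -y.
- jar_b: Jar like jar_a, its neighbour in the row, 56 mm (centre to centre) further to the riser's +y, so that the gap is 14 mm.
- jar_c: The odd jar, the same as jar_a, standing upright on the bare counter in front of the riser; origin: centre of its underside.
- brown_bottle: Bystander: brown glass bottle 60 mm across, 130 mm high, loose; origin: centre of its underside.
- white_bottle: Bystander: white plastic bottle 56 mm across, 140 mm high, loose; origin: centre of its underside.
- tape_roll: Bystander: roll of paper tape lying flat, 56 mm across, 25 mm high, loose; origin: centre of its underside.
- gauze_pack: Bystander: paper pack 70 x 70 x 20 mm, loose; origin: centre of its underside.
Not all that is in view belongs to the job. What is shaped like the lid0 but pink is not meant. Leave any orange look-alike of the jar_c alone.

How it is judged:
On the way, in this order (a step that is already met when the one before it is completed fails the run):
1. the odd jar stands released and upright on the riser as third in the row (x of jar_c in the frame of riser between -0.012 and 0.012 m and z of jar_c in the frame of riser between 0.036 and 0.045 m and angle between each of jar_c, jar_a, jar_b's own z axis and vertical below 0.1 rad and (horizontal distance between jar_c and jar_a between 0.04 and 0.069 m or horizontal distance between jar_c and jar_b between 0.04 and 0.069 m) and contact force between the fingers and jar_c below 0.2 N and linear speed of jar_c below 0.02 m/s and distance of each of jar_a, jar_b from where it was at the start of the episode below 0.02 m), for 0.3 s.
2. the tote is held by the gripper, clear of the counter, tilted 17 degrees or more (height (world z) of tote_corner above 0.03 m and angle between tote's own z axis and vertical between 0.3 and 0.95 rad and contact force between the fingers and tote above 2 N), for 0.2 s.
At the end, for the whole second after the job is handed in: Tote held still, 30 mm or more clear, tilted 17 to 54 degrees, on nothing else; lids at rest in it within 85 mm of the lip corner. Odd jar released, upright on the riser, within 12 mm of its middle line, 40 to 69 mm from its neighbour; other jars within 20 mm of their places (all of step 1 and all of step 2 and contact force between tote and riser below 0.2 N and contact force between tote and jar_a below 0.2 N and contact force between tote and jar_b below 0.2 N and contact force between tote and jar_c below 0.2 N and contact force between tote and brown_bottle below 0.2 N and contact force between tote and white_bottle below 0.2 N and contact force between tote and tape_roll below 0.2 N and contact force between tote and gauze_pack below 0.2 N and distance between each of lid0, lid1, lid2 and tote_corner below 0.085 m and z of lid0 in the frame of tote between -0.005 and 0.04 m and x of lid0 in the frame of tote between -0.12 and 0.12 m and y of lid0 in the frame of tote between -0.085 and 0.085 m and linear speed of each of lid0, lid1, lid2, tote below 0.03 m/s and z of lid1 in the frame of tote between -0.005 and 0.04 m and x of lid1 in the frame of tote between -0.12 and 0.12 m and y of lid1 in the frame of tote between -0.085 and 0.085 m and z of lid2 in the frame of tote between -0.005 and 0.04 m and x of lid2 in the frame of tote between -0.12 and 0.12 m and y of lid2 in the frame of tote between -0.085 and 0.085 m and angular speed of tote below 0.15 rad/s); the arm keeps its last pose, push and grip.
It fails at once if a lid falls out of the tote (z of any of lid0, lid1, lid2 in the frame of tote below -0.02 m or distance between any of lid0, lid1, lid2 and tote above 0.16 m).
It fails at once if one of the two other jars is shifted by more than 20 mm (distance of any of jar_a, jar_b from where it was at the start of the episode above 0.02 m).
It fails at once if a bystander is moved by more than 30 mm (distance of any of brown_bottle, white_bottle, tape_roll, gauze_pack from where it was at the start of the episode above 0.03 m).
It also fails if it takes over 51 s, if anything falls off the work surface, if the arm or the gripper's body presses on something with over 40 N, if the wrist force passes 120 N, or if a joint passes its speed limit or range.

## Working session

There is one attempt and no reset: what is moved stays moved. The work goes in short steps, Python scripts to look and compute and a tool call to move; the robot and the scene stay as the last step left them, time stands still between calls to the robot, and variables do not carry over. Pictures are saved under pics/ and viewed, at most 10 in all, crops included, and the job is handed in when it is done.

Besides the shell and the picture viewer there is one more tool, called as name(argument=value, ...), one argument or row to a line, values as JSON. step_arm: Moves the arm, as the interface text tells. Its arguments: {"type":"object","properties":{"moves":{"type":"array"},"gripper":{"type":"number"},"newtons":{"type":"number"}},"required":["moves"]}

```bash
mkdir -p pics; cat > h.py <<'E'
import numpy as np, cv2
from rig import manip, imaging
def snap(n,f=None):
    s=imaging.snapshot(n)
    if f: cv2.imwrite('pics/'+f,s['pixels'][:,:,::-1])
    return s
def ray(s,u,v):
    T=np.array(s['cam_to_world']); d=T[:3,:3]@np.array([(u-s['cx'])/s['fx'],(v-s['cy'])/s['fy'],1]); return T[:3,3],d
def plane(s,u,v,z):
    o,d=ray(s,u,v); return o+d*(z-o[2])/d[2]
def proj(s,p):
    T=np.linalg.inv(np.array(s['cam_to_world'])); q=T[:3,:3]@np.array(p)+T[:3,3]; return s['fx']*q[0]/q[2]+s['cx'], s['fy']*q[1]/q[2]+s['cy']
E
python3 - <<'E'
from h import *
a=snap('scene','scene1.png');b=snap('side','side1.png')
import pickle;pickle.dump((a,b),open('s1.pkl','wb'))
np.set_printoptions(precision=3,suppress=True)
for s in(a,b):print(s['fx'],s['cx'],s['cy'],np.array(s['cam_to_world']))
st=manip.read_state();print(st['t'],st['ee_pos'],np.array(st['ee_rot']))
E
```

```text
391.77104166269925 284.21730255285655 203.01561101626922 [[ 0.658  0.556 -0.507  1.076]
 [ 0.753 -0.499  0.429 -0.413]
 [-0.014 -0.664 -0.747  0.862]
 [ 0.     0.     0.     1.   ]]
407.8695423237721 282.2114920968938 205.79263122679663 [[ 0.997 -0.057  0.053  0.466]
 [-0.075 -0.52   0.851 -0.902]
 [-0.021 -0.852 -0.523  0.646]
 [ 0.     0.     0.     1.   ]]
0.1 [0.147 0.607 0.253] [[-0.972  0.236 -0.   ]
 [ 0.236  0.972 -0.001]
 [-0.    -0.001 -1.   ]]
```

View pics/scene1.png

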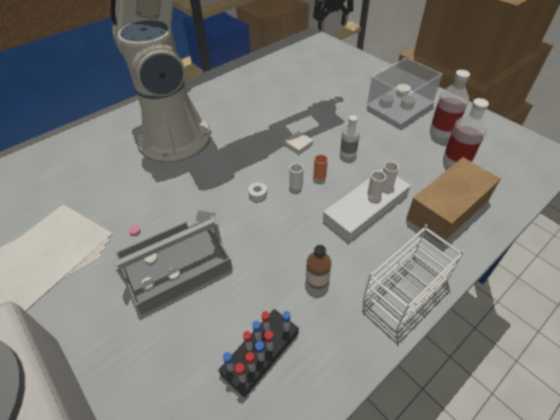

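View pics/side1.png

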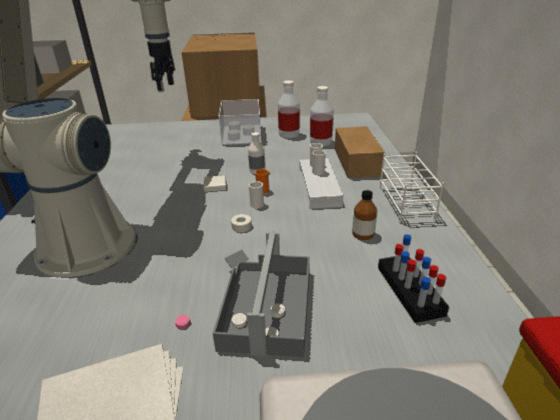

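The scene view shows the white odd jar at about (297,177) and an orange look-alike at (320,167). The row jars are at (377,183) and (390,175) on the white riser. The tote is around (175,265), with its lip probably the pale patch at (205,217), or (237,258) in the side view. I'll check these in an enlarged crop.

```bash
python3 - <<'E'
from h import *
import pickle
a,b=pickle.load(open('s1.pkl','rb'))
A=a['pixels'][:,:,::-1];B=b['pixels'][:,:,::-1]
def c(I,u,v,w,h):return cv2.resize(I[v:v+h,u:u+w],(400,300),interpolation=cv2.INTER_CUBIC)
g=np.vstack([np.hstack([c(A,112,205,128,96),c(A,280,145,136,102)]),np.hstack([c(B,210,230,160,120),c(B,220,125,136,102)])])
cv2.imwrite('pics/crop1.png',g)
E
```

```text
(no output)
```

View pics/crop1.png

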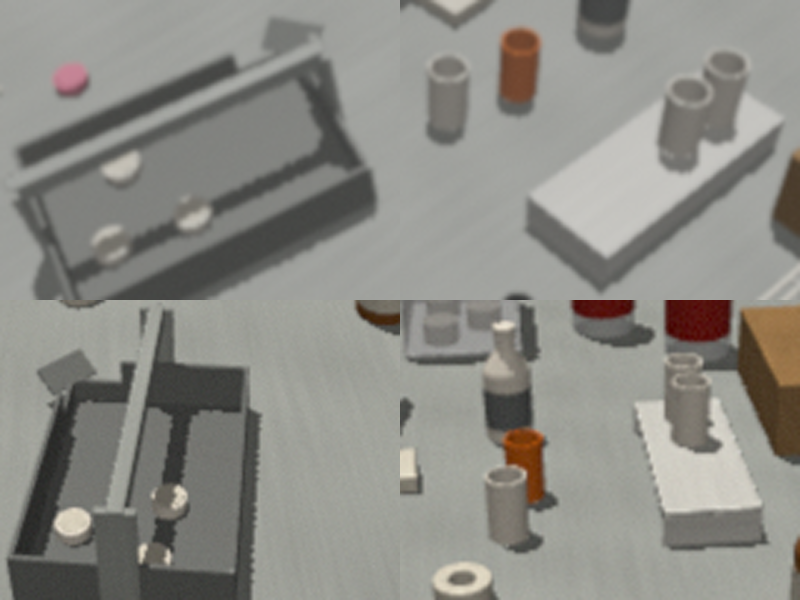

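The odd jar is the white one at scene (296,178) and side (256,195). The jar next to it is orange, so that is the look-alike. The row jars stand at the far end of the riser. The lip is at the tote's far-left corner: scene (205,217), side (237,259). Next I'll measure positions.

```bash
python3 - <<'E'
from h import *
import pickle
np.set_printoptions(precision=3,suppress=True)
a,b=pickle.load(open('s1.pkl','rb'))
def tri(p,q):
    o,d=ray(a,*p);o2,e=ray(b,*q)
    d=d/np.linalg.norm(d);e=e/np.linalg.norm(e)
    k=np.linalg.lstsq(np.c_[d,-e],o2-o,rcond=None)[0]
    x,y=o+d*k[0],o2+e*k[1];return (x+y)/2,np.linalg.norm(x-y)
D={'jc':((296.3,168.1),(256.4,185.2),.07),'ja':((377.9,176.3),(318.9,153.6),.11),'jb':((390.8,167.4),(316.6,147.1),.11),
'bar_near':((115.8,262.6),(256.8,313.2),.112),'bar_far':((213.8,219.4),(271.2,233.2),.112),'riser_nl':((323.5,213),(311.1,197.1),.04),'riser_nr':((350.7,230.7),(342.4,195),.04),
'lip':((205,217.5),(237,259),.03),
'orange':((320,157.5),(262.8,173.3),.07),'white':((353,119),(254.5,135),.14),'tape':((258,188),(241,220),.025)}
for k,(p,q,z) in D.items(): print(k,plane(a,*p,z)[:2],plane(b,*q,z)[:2],*tri(p,q))
print('far r corner',plane(a,409.9,186.5,.04),'farleft side',plane(b,299.9,159.7,.04))
E
```

```text
jc [0.458 0.159] [0.457 0.159] [0.458 0.16  0.069] 0.0006898503872261851
ja [0.662 0.273] [0.659 0.272] [0.66  0.276 0.108] 0.0010393650947554383
jb [0.663 0.327] [0.66  0.323] [0.661 0.331 0.107] 0.000581966587892838
bar_near [ 0.447 -0.386] [ 0.449 -0.388] [ 0.448 -0.387  0.112] 0.001775149805966432
bar_far [ 0.491 -0.148] [ 0.487 -0.149] [ 0.487 -0.146  0.109] 0.002148313739000722
riser_nl [0.617 0.115] [0.616 0.123] [0.616 0.116 0.042] 0.004566792543580508
riser_nr [0.708 0.126] [0.709 0.125] [0.709 0.125 0.04 ] 0.0006974591496921312
lip [ 0.405 -0.133] [ 0.403 -0.131] [ 0.404 -0.132  0.03 ] 0.0025084351430283754
orange [0.472 0.243] [0.479 0.234] [0.477 0.238 0.071] 0.00725854885639952
white [0.468 0.382] [0.46  0.379] [0.46  0.391 0.134] 0.0037473357832614016
tape [0.411 0.049] [0.41  0.046] [0.409 0.05  0.023] 0.0010798118536418221
far r corner [0.713 0.373 0.04 ] farleft side [0.612 0.382 0.04 ]
```

step_arm(
  moves=[
    {"x": -0.034,"y": -0.03},
    {"x": -0.034,"y": -0.03},
    {"x": -0.034,"y": -0.03},
    {"x": -0.034,"y": -0.03},
    {"x": -0.034,"y": -0.03},
    {"x": -0.034,"y": -0.03},
    {"x": -0.034,"y": -0.03},
    {"x": -0.034,"y": -0.03},
    {"x": -0.034,"y": -0.03},
    {"x": -0.034,"y": -0.03},
  ],
  gripper=0.085,
  newtons=30,
)

```text
validation failed for argument at $.mo...
```

step_arm(
  moves=[
    {"x": -0.034,"y": -0.03,"yaw": 8.5},
    {"yaw": 8.5},
    {"yaw": 8.5},
    {"yaw": 8.5},
    {"yaw": 8.5},
    {"yaw": 8.5},
    {"yaw": 8.5},
    {"yaw": 8.5},
    {"yaw": 8.3},
    {},
  ],
)

```text
validation failed for argument at $.mo...
```

```bash
cat >> h.py <<'E'
np.set_printoptions(precision=4,suppress=True)
def st():
    s=manip.read_state();R=np.array(s['ee_rot']);print(s['t'],np.array(s['ee_pos']),'yangle',np.degrees(np.arctan2(R[1,1],R[0,1])),R.round(3).tolist(),s['grip_width'],s['gripper_force'],s['force']);return s
def go(p):  # shift in tool axes to world point
    s=st();R=np.array(s['ee_rot']);print('tool shift',R.T@(np.array(p)-s['ee_pos']))
E
python3 - <<'E'
from h import *
go([.458,.159,.053])
s=snap('wrist','w1.png')
print(np.array(s['cam_to_world']),s['fx'],s['cx'],s['cy'],proj(s,[.458,.159,.07]),proj(s,[.66,.273,.11]))
import pickle;pickle.dump(s,open('w1.pkl','wb'))
E
```

```text
0.1 [0.1471 0.607  0.2526] yangle 76.37524314861382 [[-0.972, 0.236, -0.0], [0.236, 0.972, -0.001], [-0.0, -0.001, -1.0]] 1.000279855382094 0.0 [-0.0007  0.6787 -1.3333]
tool shift [-0.4077 -0.362   0.2001]
[[ 0.235   0.9377  0.256   0.0819]
 [ 0.972  -0.2261 -0.064   0.6231]
 [-0.0022  0.2639 -0.9646  0.3737]
 [ 0.      0.      0.      1.    ]] 344.34417803857536 284.6533601264471 209.01908295657162 (np.float64(-12.953246866340749), np.float64(519.2528535400739)) (np.float64(119.37030661003473), np.float64(656.2104493781072))
```

View pics/w1.png

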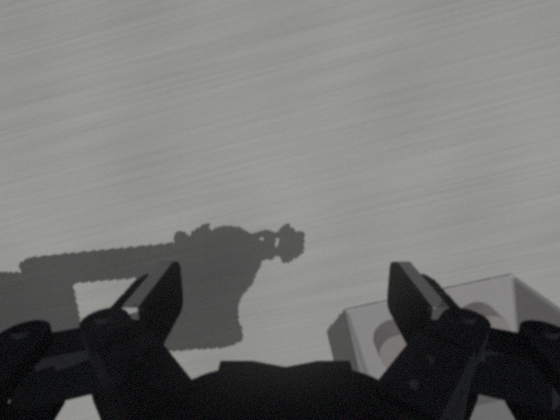

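The picture shows only bare counter under the gripper. Both calls were refused, so the arm hasn't moved. I'll retry with every key filled in each row.

step_arm(
  moves=[
    {"x": -0.034,"y": -0.03,"z": 0,"yaw": 0},
    {"x": -0.034,"y": -0.03,"z": 0,"yaw": 0},
    {"x": -0.034,"y": -0.03,"z": 0,"yaw": 0},
    {"x": -0.034,"y": -0.03,"z": 0,"yaw": 0},
    {"x": -0.034,"y": -0.03,"z": 0,"yaw": 0},
    {"x": -0.034,"y": -0.03,"z": 0,"yaw": 0},
    {"x": -0.034,"y": -0.03,"z": 0,"yaw": 0},
    {"x": -0.034,"y": -0.03,"z": 0,"yaw": 0},
    {"x": -0.034,"y": -0.03,"z": 0,"yaw": 0},
    {"x": -0.034,"y": -0.03,"z": 0,"yaw": 0},
  ],
  gripper=0.085,
  newtons=30,
)

```text
t: 1.15
ee_pos: [0.4076, 0.2341, 0.2533]
ee_rot: [[-0.972, 0.235, 0.0], [0.235, 0.972, 0.0], [-0.0, 0.0, -1.0]]
force: [0.8, 0.9, -0.1]
grip_width: 0.995
gripper_force: 0.0
```

step_arm(
  moves=[
    {"x": -0.034,"y": -0.03,"z": 0,"yaw": 8.5},
    {"x": 0,"y": 0,"z": 0,"yaw": 8.5},
    {"x": 0,"y": 0,"z": 0,"yaw": 8.5},
    {"x": 0,"y": 0,"z": 0,"yaw": 8.5},
    {"x": 0,"y": 0,"z": 0,"yaw": 8.5},
    {"x": 0,"y": 0,"z": 0,"yaw": 8.5},
    {"x": 0,"y": 0,"z": 0,"yaw": 8.5},
    {"x": 0,"y": 0,"z": 0,"yaw": 8.5},
    {"x": 0,"y": 0,"z": 0,"yaw": 8.3},
    {"x": 0,"y": 0,"z": 0,"yaw": 0},
  ],
)

```text
t: 2.15
ee_pos: [0.4328, 0.1985, 0.2531]
ee_rot: [[0.001, 1.0, -0.0], [1.0, -0.001, -0.0], [-0.0, -0.0, -1.0]]
force: [-0.2, -0.9, 0.5]
grip_width: 0.997
gripper_force: 0.0
```

```bash
python3 - <<'E'
from h import *
go([.458,.159,.053])
s=snap('wrist','w2.png')
print(proj(s,[.458,.159,.07]),proj(s,[.66,.273,.11]))
import pickle;pickle.dump(s,open('w2.pkl','wb'))
E
```

```text
2.15 [0.4328 0.1985 0.2531] yangle -0.04807311581241921 [[0.001, 1.0, -0.0], [1.0, -0.001, -0.0], [-0.0, -0.0, -1.0]] 0.996699991685185 0.0 [-0.1754 -0.9321  0.478 ]
tool shift [-0.0395  0.0253  0.2001]
(np.float64(312.12610095857315), np.float64(232.7123693282437)) (np.float64(594.8053963289344), np.float64(103.73689858487144))
```

View pics/w2.png

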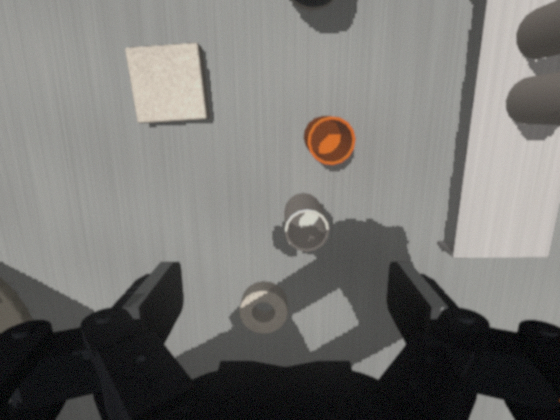

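The wrist view shows the odd jar's rim at about (307,230), the orange one at (331,140) and the riser's near end from (455,257) to (548,257).

```bash
python3 - <<'E'
from h import *
import pickle
s=pickle.load(open('w2.pkl','rb'))
print(plane(s,307,230,.07),plane(s,455,257,.04),plane(s,548,257,.04),plane(s,534,100,.11))
E
```

```text
[0.4532 0.1617 0.07  ] [0.6106 0.1216 0.04  ] [0.7078 0.1216 0.04  ] [0.6149 0.2756 0.11  ]
```

step_arm(
  moves=[
    {"x": -0.04,"y": 0.024,"z": 0,"yaw": 0},
    {"x": 0,"y": 0,"z": 0.04,"yaw": 0},
    {"x": 0,"y": 0,"z": 0.04,"yaw": 0},
    {"x": 0,"y": 0,"z": 0,"yaw": 0},
  ],
)

```text
t: 2.6
ee_pos: [0.454, 0.1572, 0.1693]
ee_rot: [[-0.005, 1.0, -0.008], [1.0, 0.005, -0.003], [-0.003, -0.008, -1.0]]
force: [-0.4, 0.2, -0.0]
grip_width: 0.996
gripper_force: 0.0
```

step_arm(
  moves=[
    {"x": 0.003,"y": 0.001,"z": 0.035,"yaw": 0},
    {"x": 0,"y": 0,"z": 0.035,"yaw": 0},
    {"x": 0,"y": 0,"z": 0.03,"yaw": 0},
    {"x": 0,"y": 0,"z": 0.015,"yaw": 0},
    {"x": 0,"y": 0,"z": 0,"yaw": 0},
  ],
)

```text
t: 3.1
ee_pos: [0.4576, 0.1617, 0.0578]
ee_rot: [[-0.004, 1.0, -0.002], [1.0, 0.004, -0.001], [-0.001, -0.002, -1.0]]
force: [-0.8, -0.1, -0.0]
grip_width: 0.992
gripper_force: 0.0
```

step_arm(
  moves=[
    {"x": 0,"y": 0,"z": 0,"yaw": 0},
    {"x": 0,"y": 0,"z": 0,"yaw": 0},
    {"x": 0,"y": 0,"z": 0,"yaw": 0},
    {"x": 0,"y": 0,"z": 0,"yaw": 0},
    {"x": 0,"y": 0,"z": 0,"yaw": 0},
    {"x": 0,"y": 0,"z": 0,"yaw": 0},
  ],
  gripper=0.03,
  newtons=25,
)

```text
t: 3.7
ee_pos: [0.4588, 0.1619, 0.0596]
ee_rot: [[-0.002, 1.0, 0.002], [1.0, 0.002, 0.001], [0.001, 0.002, -1.0]]
force: [-1.9, 0.1, 8.3]
grip_width: 0.473
gripper_force: 25.0
```

step_arm(
  moves=[
    {"x": 0,"y": 0,"z": -0.03,"yaw": 0},
    {"x": 0,"y": 0,"z": -0.04,"yaw": 0},
    {"x": 0,"y": 0,"z": -0.04,"yaw": 0},
    {"x": 0,"y": 0.02,"z": -0.02,"yaw": 0},
    {"x": 0.01,"y": 0.04,"z": 0,"yaw": 0},
    {"x": 0.01,"y": 0.04,"z": 0,"yaw": 0},
    {"x": 0.01,"y": 0.04,"z": 0,"yaw": 0},
    {"x": 0.01,"y": 0.04,"z": 0,"yaw": 0},
    {"x": 0.01,"y": 0.02,"z": 0,"yaw": 0},
    {"x": 0,"y": 0,"z": 0,"yaw": 0},
  ],
)

```text
t: 4.7
ee_pos: [0.6604, 0.2129, 0.1887]
ee_rot: [[-0.002, 1.0, 0.002], [1.0, 0.002, 0.001], [0.001, 0.002, -1.0]]
force: [-0.4, 0.6, 0.3]
grip_width: 0.476
gripper_force: 26.3
```

```bash
python3 - <<'E'
from h import *
go([.661,.217,.1])
s=snap('scene'); b=snap('side'); w=snap('wrist')
import pickle;pickle.dump((s,b,w),open('s2.pkl','wb'))
A=s['pixels'];B=b['pixels']
c=lambda I,u,v:cv2.resize(I[v:v+120,u:u+160],(400,300),interpolation=cv2.INTER_CUBIC)
g=np.vstack([np.hstack([c(A,290,110),c(B,240,90)]),np.hstack([cv2.resize(w['pixels'],(400,300)),np.zeros((300,400,3),np.uint8)])])
cv2.imwrite('pics/c2.png',g[:,:,::-1])
E
```

```text
4.7 [0.6604 0.2129 0.1887] yangle 0.08909571515643035 [[-0.002, 1.0, 0.002], [1.0, 0.002, 0.001], [0.001, 0.002, -1.0]] 0.4756902344966075 26.29016239196062 [-0.4138  0.5643  0.3152]
tool shift [0.0041 0.0004 0.0887]
```

View pics/c2.png

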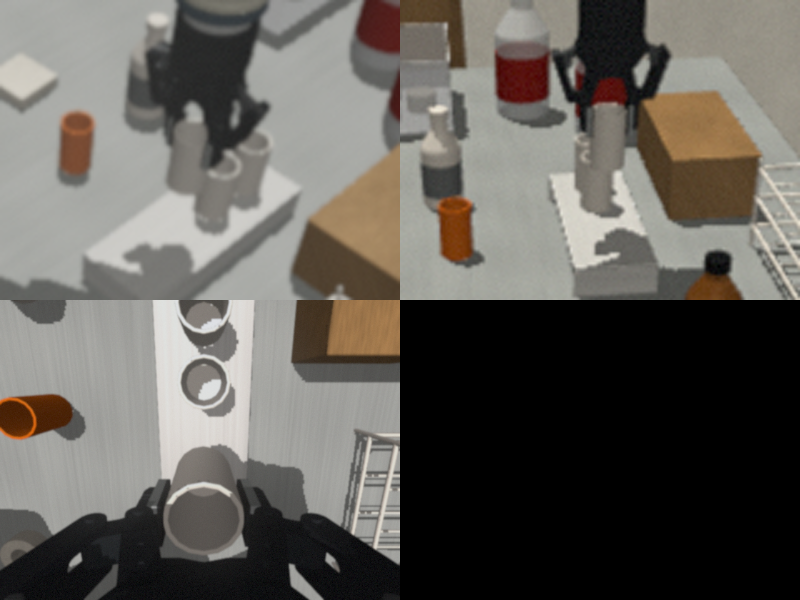

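The held jar's rim is at wrist (286,305). jar_a's rim is at (287,113) and jar_b's is at about (286,20). The riser edges run at columns of about 222 and 347.

```bash
python3 - <<'E'
from h import *
import pickle
s,b,w=pickle.load(open('s2.pkl','rb'))
print(plane(w,287,114,.11),plane(w,286,20,.11),plane(w,286,305,.20))
I=w['pixels'].astype(int)
for v in (100,140,170):
    m=np.where((I[v,150:420].min(-1)>185))[0]+150; print(v,m.min(),m.max(),plane(w,m.min(),v,.04),plane(w,m.max(),v,.04))
E
```

```text
[0.6581 0.2789 0.11  ] [0.6574 0.3262 0.11  ] [0.6575 0.2132 0.2   ]
100 219 350 [0.6078 0.289  0.04  ] [0.7055 0.2892 0.04  ]
140 221 348 [0.6079 0.2596 0.04  ] [0.7055 0.2599 0.04  ]
170 222 347 [0.6076 0.2364 0.04  ] [0.7059 0.2367 0.04  ]
```

step_arm(
  moves=[
    {"x": 0.006,"y": 0,"z": 0.03,"yaw": 0},
    {"x": 0,"y": 0,"z": 0.03,"yaw": 0},
    {"x": 0,"y": 0,"z": 0.018,"yaw": 0},
    {"x": 0,"y": 0,"z": 0.005,"yaw": 0},
    {"x": 0,"y": 0,"z": 0.003,"yaw": 0},
    {"x": 0,"y": 0,"z": 0,"yaw": 0},
    {"x": 0,"y": 0,"z": 0,"yaw": 0},
  ],
)

```text
t: 5.55
ee_pos: [0.6585, 0.218, 0.1037]
ee_rot: [[-0.001, 1.0, 0.002], [1.0, 0.001, 0.001], [0.001, 0.002, -1.0]]
force: [0.4, 0.6, -0.5]
grip_width: 0.478
gripper_force: 26.3
```

step_arm(
  moves=[
    {"x": 0,"y": 0.001,"z": 0.002,"yaw": 0},
    {"x": 0,"y": 0,"z": 0.002,"yaw": 0},
    {"x": 0,"y": 0,"z": 0,"yaw": 0},
    {"x": 0,"y": 0,"z": 0,"yaw": 0},
  ],
)

```text
t: 5.95
ee_pos: [0.6596, 0.2181, 0.0997]
ee_rot: [[-0.001, 1.0, 0.002], [1.0, 0.001, 0.0], [0.0, 0.002, -1.0]]
force: [-0.5, -0.6, 7.7]
grip_width: 0.475
gripper_force: 27.3
```

Contact. I'll release, then rise.

step_arm(
  moves=[
    {"x": 0,"y": 0,"z": 0,"yaw": 0},
    {"x": 0,"y": 0,"z": 0,"yaw": 0},
    {"x": 0,"y": 0,"z": 0,"yaw": 0},
    {"x": 0,"y": 0,"z": 0,"yaw": 0},
    {"x": 0,"y": 0,"z": -0.02,"yaw": 0},
    {"x": 0,"y": 0,"z": -0.04,"yaw": 0},
    {"x": 0,"y": 0,"z": -0.04,"yaw": 0},
    {"x": 0,"y": 0,"z": -0.04,"yaw": 0},
    {"x": 0,"y": 0,"z": -0.02,"yaw": 0},
    {"x": 0,"y": 0,"z": 0,"yaw": 0},
  ],
  gripper=0.08,
)

```text
t: 6.95
ee_pos: [0.6607, 0.2185, 0.2623]
ee_rot: [[-0.001, 1.0, 0.006], [1.0, 0.001, 0.002], [0.002, 0.006, -1.0]]
force: [1.2, 0.1, 0.3]
grip_width: 0.938
gripper_force: 0.0
```

```bash
python3 - <<'E'
from h import *
st()
s=snap('scene'); b=snap('side'); w=snap('wrist')
import pickle;pickle.dump((s,b,w),open('s3.pkl','wb'))
A=s['pixels'];B=b['pixels']
c=lambda I,u,v:cv2.resize(I[v:v+120,u:u+160],(400,300),interpolation=cv2.INTER_CUBIC)
g=np.vstack([np.hstack([c(A,290,110),c(B,240,90)]),np.hstack([cv2.resize(w['pixels'],(400,300)),c(A,100,195)])])
cv2.imwrite('pics/c3.png',g[:,:,::-1])
E
```

```text
6.95 [0.6607 0.2185 0.2623] yangle 0.07570690457890289 [[-0.001, 1.0, 0.006], [1.0, 0.001, 0.002], [0.002, 0.006, -1.0]] 0.9375904800984779 0.0 [1.1875 0.0777 0.2838]
```

View pics/c3.png

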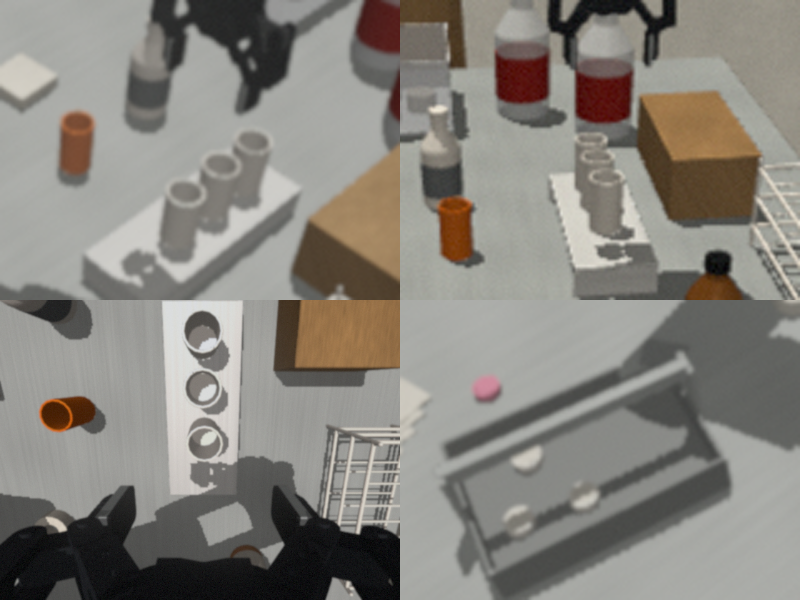

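The three jars stand evenly in the row: wrist rims at crop (205,442), (204,389) and (203,336). The tote and its lids are undisturbed. Now I'll move over the tote handle.

step_arm(
  moves=[
    {"x": -0.03,"y": -0.01,"z": 0,"yaw": 0},
    {"x": -0.045,"y": -0.015,"z": 0,"yaw": 0},
    {"x": -0.045,"y": -0.015,"z": 0,"yaw": 0},
    {"x": -0.045,"y": -0.015,"z": 0,"yaw": 0},
    {"x": -0.045,"y": -0.015,"z": 0,"yaw": 0},
    {"x": -0.045,"y": -0.015,"z": 0,"yaw": 0},
    {"x": -0.045,"y": -0.015,"z": 0,"yaw": 0},
    {"x": -0.045,"y": -0.015,"z": 0,"yaw": 0},
    {"x": -0.045,"y": -0.015,"z": 0,"yaw": 0},
    {"x": -0.045,"y": -0.015,"z": 0,"yaw": 0},
  ],
)

```text
t: 8.1
ee_pos: [0.5128, -0.2186, 0.2564]
ee_rot: [[-0.001, 1.0, -0.003], [1.0, 0.001, 0.001], [0.001, -0.003, -1.0]]
force: [1.0, -0.8, -0.4]
grip_width: 0.94
gripper_force: 0.0
```

step_arm(
  moves=[
    {"x": -0.035,"y": -0.015,"z": 0,"yaw": 0},
    {"x": -0.035,"y": -0.02,"z": 0,"yaw": 0},
    {"x": -0.03,"y": -0.026,"z": 0,"yaw": 4.5},
    {"x": 0,"y": 0,"z": 0,"yaw": 5},
    {"x": 0,"y": 0,"z": 0,"yaw": 0},
    {"x": 0,"y": 0,"z": 0,"yaw": 0},
  ],
)

```text
t: 8.7
ee_pos: [0.4533, -0.3169, 0.257]
ee_rot: [[0.161, 0.987, -0.002], [0.987, -0.161, 0.001], [0.001, -0.002, -1.0]]
force: [-0.2, -0.6, 0.2]
grip_width: 0.936
gripper_force: 0.0
```

```bash
python3 - <<'E'
from h import *
go([.455,-.351,.105])
w=snap('wrist','w4.png')
import pickle;pickle.dump(w,open('w4.pkl','wb'))
print(proj(w,[.448,-.387,.112]),proj(w,[.488,-.147,.112]))
E
```

```text
8.7 [ 0.4533 -0.3169  0.257 ] yangle -9.288402460634158 [[0.161, 0.987, -0.002], [0.987, -0.161, 0.001], [0.001, -0.002, -1.0]] 0.9359739982886679 0.0 [-0.1869 -0.5587  0.248 ]
tool shift [-0.0336  0.0075  0.152 ]
(np.float64(292.5340572965069), np.float64(281.7008567399291)) (np.float64(296.06170842087073), np.float64(-51.31023813605603))
```

View pics/w4.png

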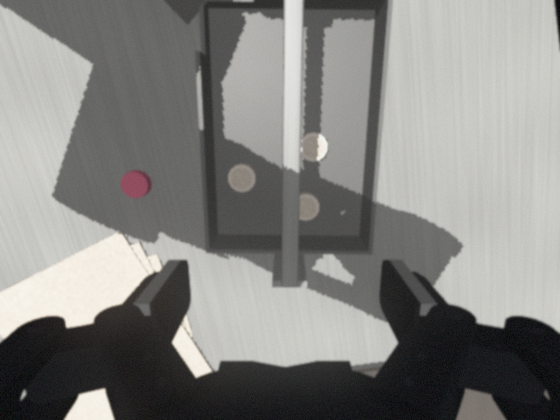

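The bar runs in the wrist view from its near end at (287,283) up to (293,5). The lids are at (241,178), (314,147) and (305,207).

```bash
python3 - <<'E'
from h import *
import pickle
w=pickle.load(open('w4.pkl','rb'))
I=w['pixels'].astype(int).sum(-1)
for v in (20,60,100,130,190,240,265): print(v,I[v,270:316:2])
e=plane(w,287,283,.112);f=plane(w,293,5,.112);print(e,f,np.degrees(np.arctan2(*(f-e)[:2][::-1])))
E
```

```text
20 [494 497 491 514 513 489 458 531 667 679 678 670 672 665 649 628 476 284
 262 265 260 256 252]
60 [524 528 510 518 520 520 503 569 671 673 673 671 669 661 652 581 460 442
 301 273 267 269 275]
100 [507 511 503 508 507 503 480 596 660 660 662 661 660 653 626 507 456 370
 280 274 272 272 272]
130 [501 493 485 494 489 487 470 602 642 645 653 648 649 626 599 471 483 357
 278 267 275 284 274]
190 [254 244 243 241 249 251 275 317 320 324 327 317 330 320 302 252 249 258
 251 248 247 256 246]
240 [188 187 193 197 185 196 276 314 326 316 319 317 311 310 245 184 180 203
 193 193 186 193 184]
265 [333 318 273 258 256 261 300 333 327 341 318 327 322 305 275 252 252 272
 322 317 325 344 431]
[ 0.4432 -0.3874  0.112 ] [ 0.4808 -0.1796  0.112 ] 79.7239974762435
```

step_arm(
  moves=[
    {"x": -0.02,"y": 0.003,"z": 0,"yaw": 0.3},
    {"x": -0.02,"y": 0.002,"z": 0,"yaw": 0.3},
    {"x": 0,"y": 0,"z": 0.035,"yaw": 0},
    {"x": 0,"y": 0,"z": 0.04,"yaw": 0},
    {"x": 0,"y": 0,"z": 0.04,"yaw": 0},
    {"x": 0,"y": 0,"z": 0.025,"yaw": 0},
    {"x": 0,"y": 0,"z": 0.01,"yaw": 0},
    {"x": 0,"y": 0,"z": 0,"yaw": 0},
    {"x": 0,"y": 0,"z": 0,"yaw": 0},
  ],
)

```text
t: 9.65
ee_pos: [0.4526, -0.3586, 0.1093]
ee_rot: [[0.174, 0.985, 0.001], [0.985, -0.174, -0.001], [-0.001, 0.001, -1.0]]
force: [0.8, 0.4, 0.3]
grip_width: 0.939
gripper_force: 0.0
```

step_arm(
  moves=[
    {"x": 0,"y": 0,"z": 0,"yaw": 0},
    {"x": 0,"y": 0,"z": 0,"yaw": 0},
    {"x": 0,"y": 0,"z": 0,"yaw": 0},
    {"x": 0,"y": 0,"z": 0,"yaw": 0},
    {"x": 0,"y": 0,"z": 0,"yaw": 0},
    {"x": 0,"y": 0,"z": 0,"yaw": 0},
    {"x": 0,"y": 0,"z": 0,"yaw": 0},
  ],
  gripper=0.005,
  newtons=20,
)

```text
t: 10.35
ee_pos: [0.4521, -0.3577, 0.1087]
ee_rot: [[0.174, 0.985, 0.0], [0.985, -0.174, -0.0], [-0.0, 0.0, -1.0]]
force: [-1.9, 1.0, 6.0]
grip_width: 0.159
gripper_force: 21.8
```

step_arm(
  moves=[
    {"x": 0.002,"y": 0,"z": -0.006,"yaw": 0},
    {"x": 0.004,"y": 0,"z": -0.008,"yaw": 0},
    {"x": 0.005,"y": 0,"z": -0.008,"yaw": 0},
    {"x": 0.005,"y": 0,"z": -0.008,"yaw": 0},
    {"x": 0.005,"y": 0,"z": -0.008,"yaw": 0},
    {"x": 0.005,"y": 0,"z": -0.007,"yaw": 0},
    {"x": 0.005,"y": 0,"z": -0.006,"yaw": 0},
    {"x": 0,"y": 0,"z": 0,"yaw": 0},
    {"x": 0,"y": 0,"z": 0,"yaw": 0},
  ],
)

```text
t: 11.25
ee_pos: [0.4576, -0.3271, 0.1595]
ee_rot: [[0.174, 0.985, 0.001], [0.985, -0.174, -0.0], [-0.0, 0.001, -1.0]]
force: [0.2, -0.8, -0.9]
grip_width: 0.159
gripper_force: 20.5
```

```bash
python3 - <<'E'
from h import *
s=st();print(s['wrist_torque'])
a=snap('scene'); b=snap('side')
c=lambda I,u,v:cv2.resize(I[v:v+150,u:u+200],(400,300),interpolation=cv2.INTER_CUBIC)
cv2.imwrite('pics/c5.png',np.hstack([c(a['pixels'],80,160),c(b['pixels'],180,210)])[:,:,::-1])
E
```

```text
11.25 [ 0.4576 -0.3271  0.1595] yangle -10.009313625541223 [[0.174, 0.985, 0.001], [0.985, -0.174, -0.0], [-0.0, 0.001, -1.0]] 0.15914700718315042 20.476345717906952 [ 0.2148 -0.8106 -0.9136]
[-0.0564 -0.0611 -0.0225]
```

View pics/c5.png

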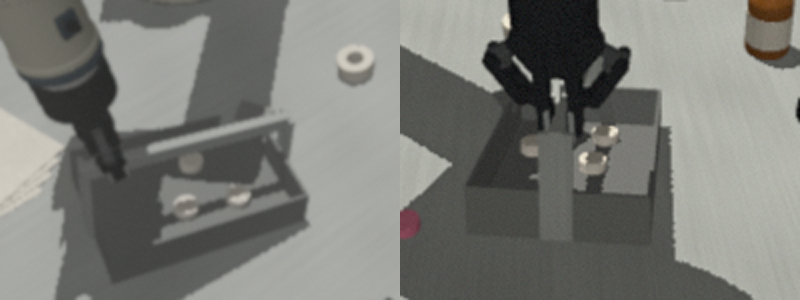

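The tote's near end is lifted and its lip end is still on the counter, so it pivots in the grip as intended. The lids are still at scene crop (190,160), (185,207) and (238,197). I'll continue the arc.

step_arm(
  moves=[
    {"x": 0.005,"y": 0,"z": -0.006,"yaw": 0},
    {"x": 0.006,"y": 0,"z": -0.006,"yaw": 0},
    {"x": 0.007,"y": 0,"z": -0.006,"yaw": 0},
    {"x": 0.007,"y": 0,"z": -0.006,"yaw": 0},
    {"x": 0.007,"y": 0,"z": -0.006,"yaw": 0},
    {"x": 0.007,"y": 0,"z": -0.005,"yaw": 0},
    {"x": 0.006,"y": 0,"z": -0.004,"yaw": 0},
    {"x": 0,"y": 0,"z": 0,"yaw": 0},
    {"x": 0,"y": 0,"z": 0,"yaw": 0},
    {"x": 0,"y": 0,"z": 0,"yaw": 0},
  ],
)

```text
t: 12.35
ee_pos: [0.465, -0.2829, 0.198]
ee_rot: [[0.174, 0.985, -0.0], [0.985, -0.174, 0.0], [0.0, -0.0, -1.0]]
force: [-0.6, -0.5, -3.6]
grip_width: 0.158
gripper_force: 20.3
```

```bash
cat >> h.py <<'E'
def blobs(s,u0,v0,u1,v1,th=150):
    I=s['pixels'][v0:v1,u0:u1].astype(int)
    m=((I[...,0]-I[...,2]>8)&(I.min(-1)>th)).astype(np.uint8)
    n,_,t,c=cv2.connectedComponentsWithStats(m)
    return [(round(c[i][0]+u0),round(c[i][1]+v0),int(t[i][4])) for i in range(1,n) if 8<t[i][4]<400]
E
python3 - <<'E'
from h import *
import pickle
s=st();print(s['wrist_torque'])
a=snap('scene'); b=snap('side')
pickle.dump((a,b),open('s6.pkl','wb'))
for th in(120,150): print(blobs(a,110,190,250,320,th),blobs(b,200,220,320,350,th))
o=pickle.load(open('s1.pkl','rb'));print(blobs(o[0],110,190,250,320),blobs(o[1],200,220,320,350))
E
```

```text
12.35 [ 0.465  -0.2829  0.198 ] yangle -10.026660367052 [[0.174, 0.985, -0.0], [0.985, -0.174, 0.0], [0.0, -0.0, -1.0]] 0.15847113408300578 20.250201523303986 [-0.6495 -0.4648 -3.5734]
[-0.2324  0.0434 -0.051 ]
[(214, 227, 14), (209, 242, 33), (222, 248, 41)] [(232, 223, 29), (262, 228, 12), (287, 262, 22), (277, 266, 70)]
[(209, 242, 27), (223, 248, 21)] [(232, 222, 19), (262, 228, 12), (275, 265, 32)]
[(133, 227, 17), (150, 258, 58), (174, 275, 32), (145, 279, 17)] [(240, 222, 64), (282, 309, 36), (239, 318, 128), (267, 330, 14)]
```

The lids have slid to the far (-x) end: scene (209,242), (222,248) and (214,227). I'll tighten the grip and lift clear.

step_arm(
  moves=[
    {"x": 0,"y": 0,"z": 0,"yaw": 0},
    {"x": 0,"y": 0,"z": 0,"yaw": 0},
    {"x": 0,"y": 0,"z": 0,"yaw": 0},
    {"x": 0,"y": 0,"z": -0.01,"yaw": 0},
    {"x": 0,"y": 0,"z": -0.02,"yaw": 0},
    {"x": 0,"y": 0,"z": -0.03,"yaw": 0},
    {"x": 0,"y": 0,"z": -0.03,"yaw": 0},
    {"x": 0,"y": 0,"z": -0.03,"yaw": 0},
    {"x": 0,"y": 0,"z": -0.03,"yaw": 0},
    {"x": 0,"y": 0,"z": -0.02,"yaw": 0},
  ],
  newtons=100,
)

```text
t: 13.45
ee_pos: [0.4655, -0.283, 0.3715]
ee_rot: [[0.174, 0.985, 0.003], [0.985, -0.174, -0.002], [-0.001, 0.003, -1.0]]
force: [-0.1, 0.4, -3.0]
grip_width: 0.141
gripper_force: 97.9
```

step_arm(
  moves=[
    {"x": 0,"y": 0,"z": -0.01,"yaw": 0},
    {"x": 0,"y": 0,"z": 0,"yaw": 0},
    {"x": 0,"y": 0,"z": 0,"yaw": 0},
  ],
)

```text
t: 13.75
ee_pos: [0.4648, -0.2826, 0.3774]
ee_rot: [[0.174, 0.985, -0.001], [0.985, -0.174, 0.001], [0.0, -0.001, -1.0]]
force: [-0.4, -0.0, -4.6]
grip_width: 0.141
gripper_force: 98.0
```

```bash
cat >> h.py <<'E'
def pose(th,d=.09,roll=0):
    # tote pose held: tool at bar point +d along tote x, pitched th deg toward -x; returns f(tote pt)->world
    s=manip.read_state();R=np.array(s['ee_rot']);p=np.array(s['ee_pos'])+R@np.array([0,0,.006])
    t=np.radians(th); tx=np.cos(t)*-R[:,0]-np.sin(t)*R[:,2]; ty=R[:,1]; tz=np.cross(tx,ty)
    M=np.c_[tx,ty,tz]; g=np.array([d,0,.102])
    return lambda q:p+M@(np.array(q)-g)
E
python3 - <<'E'
from h import *
import pickle
s=st();print(s['wrist_torque'])
a=snap('scene'); b=snap('side')
pickle.dump((a,b),open('s7.pkl','wb'))
print(blobs(a,80,130,330,320,120),blobs(b,180,120,360,350,120))
for th in (15,22,30,38):
    f=pose(th); print(th,'corner',f([-.116,-.081,.004]))
    for n,q in (('barfar',(-.12,0,.112)),('lidcorner',(-.101,-.066,.016)),('wallmid',(-.101,0,.016)),('wall+y',(-.101,.066,.016))): print(n,np.round(proj(a,f(q))),np.round(proj(b,f(q))))
E
```

```text
13.75 [ 0.4648 -0.2826  0.3774] yangle -10.022730523583318 [[0.174, 0.985, -0.001], [0.985, -0.174, 0.001], [0.0, -0.001, -1.0]] 0.14146405915671142 97.97554850578308 [-0.4279 -0.0297 -4.6213]
[-0.1341  0.0209 -0.0357]
[(204, 131, 28), (298, 141, 313), (140, 138, 34), (321, 158, 56), (198, 179, 106), (257, 189, 205), (196, 195, 83), (211, 201, 55), (263, 313, 25)] [(191, 121, 28), (300, 123, 9), (336, 127, 29), (309, 132, 10), (354, 126, 12), (256, 138, 58), (345, 175, 10), (213, 178, 138), (355, 204, 11), (240, 220, 157), (352, 229, 19)]
15 corner [ 0.4147 -0.0972  0.2232]
barfar [228. 142.] [272. 132.]
lidcorner [204. 162.] [241. 177.]
wallmid [215. 179.] [271. 178.]
wall+y [228. 197.] [302. 179.]
22 corner [ 0.4113 -0.1162  0.2031]
barfar [226. 152.] [272. 144.]
lidcorner [198. 170.] [240. 189.]
wallmid [209. 187.] [271. 190.]
wall+y [222. 206.] [301. 191.]
30 corner [ 0.407  -0.1407  0.1832]
barfar [223. 163.] [272. 158.]
lidcorner [191. 179.] [239. 201.]
wallmid [202. 197.] [270. 202.]
wall+y [214. 216.] [301. 204.]
38 corner [ 0.4021 -0.1677  0.167 ]
barfar [218. 174.] [272. 171.]
lidcorner [182. 188.] [237. 214.]
wallmid [193. 205.] [268. 215.]
wall+y [204. 224.] [300. 216.]
```

Scene positions show the tilt is about 26°. The lids are at (198,179), which is near the corner, (196,195) and (211,201). The last one has to go about 60 mm further towards -y, so I'll start quickly towards tote +y and then brake gently.

step_arm(
  moves=[
    {"x": 0,"y": 0.05,"z": 0,"yaw": 0},
    {"x": 0,"y": 0.05,"z": 0,"yaw": 0},
    {"x": 0,"y": 0.05,"z": 0,"yaw": 0},
    {"x": 0,"y": 0.043,"z": 0,"yaw": 0},
    {"x": 0,"y": 0.034,"z": 0,"yaw": 0},
    {"x": 0,"y": 0.025,"z": 0,"yaw": 0},
    {"x": 0,"y": 0.016,"z": 0,"yaw": 0},
    {"x": 0,"y": 0.008,"z": 0,"yaw": 0},
    {"x": 0,"y": 0,"z": 0,"yaw": 0},
    {"x": 0,"y": 0,"z": 0,"yaw": 0},
  ],
)

```text
t: 14.85
ee_pos: [0.7362, -0.3308, 0.3776]
ee_rot: [[0.174, 0.985, -0.001], [0.985, -0.174, 0.0], [0.0, -0.001, -1.0]]
force: [-0.5, 0.0, -3.5]
grip_width: 0.138
gripper_force: 98.3
```

```bash
cat > lids.py <<'E'
from h import *
import pickle
s=st();print(s['wrist_torque'])
a=snap('scene'); b=snap('side')
pickle.dump((a,b),open('s8.pkl','wb'))
for th in (22,26,30):
    f=pose(th)
    P=[f(q) for q in ((-.101,-.066,.016),(-.101,0,.016),(-.101,.066,.016),(.05,0,.016))]
    U=[np.round(proj(a,p)) for p in P]; print(th,*U,'side',*[np.round(proj(b,p)) for p in P])
    M=np.array([[*(f([i,j,.016])[:3])] for i,j in ((-.116,-.081),(-.116,.081),(.116,.081),(.116,-.081))])
    for (u,v,n) in blobs(a,0,0,560,420,115):
        # intersect with lid-top plane -> tote xy
        o,d=ray(a,u,v); e1=M[1]-M[0];e2=M[3]-M[0]
        k=np.linalg.solve(np.c_[e1,e2,-d],o-M[0]); y=-.081+.162*k[0]; x=-.116+.232*k[1]
        if abs(x)<.13 and abs(y)<.1: print('  ',u,v,n,'tote',round(x,3),round(y,3),'dist',round(np.hypot(x+.116,y+.081),3))
E
python3 lids.py
```

```text
14.85 [ 0.7362 -0.3308  0.3776] yangle -10.033816064034493 [[0.174, 0.985, -0.001], [0.985, -0.174, 0.0], [0.0, -0.001, -1.0]] 0.13834723329675308 98.27145338058472 [-0.5416  0.0158 -3.4643]
[-0.233  0.068  0.067]
22 [252. 252.] [269. 277.] [287. 305.] [194. 298.] side [370. 192.] [403. 193.] [436. 194.] [419. 205.]
26 [248. 257.] [264. 282.] [282. 310.] [190. 300.] side [370. 199.] [403. 200.] [436. 201.] [420. 207.]
30 [243. 262.] [259. 288.] [277. 315.] [186. 302.] side [370. 205.] [403. 206.] [436. 208.] [421. 209.]
```

step_arm(
  moves=[
    {"x": 0,"y": -0.008,"z": 0,"yaw": 0},
    {"x": 0,"y": -0.016,"z": 0,"yaw": 0},
    {"x": 0,"y": -0.025,"z": 0,"yaw": 0},
    {"x": 0,"y": -0.034,"z": 0,"yaw": 0},
    {"x": 0,"y": -0.043,"z": 0,"yaw": 0},
    {"x": 0,"y": -0.05,"z": 0,"yaw": 0},
    {"x": 0,"y": -0.05,"z": 0,"yaw": 0},
    {"x": 0,"y": -0.05,"z": 0,"yaw": 0},
    {"x": 0,"y": 0,"z": 0,"yaw": 0},
    {"x": 0,"y": 0,"z": 0,"yaw": 0},
  ],
)

```text
t: 15.95
ee_pos: [0.4635, -0.2825, 0.3795]
ee_rot: [[0.175, 0.985, 0.002], [0.985, -0.175, -0.001], [-0.001, 0.002, -1.0]]
force: [-0.2, -0.6, -3.4]
grip_width: 0.139
gripper_force: 98.7
```

```bash
python3 lids.py
```

```text
15.95 [ 0.4635 -0.2825  0.3795] yangle -10.090096713798129 [[0.175, 0.985, 0.002], [0.985, -0.175, -0.001], [-0.001, 0.002, -1.0]] 0.1393625435112297 98.65349292755127 [-0.1541 -0.5581 -3.4043]
[-0.2349 -0.0526 -0.0372]
22 [198. 170.] [209. 187.] [222. 206.] [142. 194.] side [241. 188.] [271. 189.] [302. 190.] [260. 199.]
   200 183 313 tote -0.086 -0.018 dist 0.07
26 [194. 175.] [206. 192.] [218. 211.] [139. 195.] side [240. 194.] [271. 195.] [302. 196.] [260. 201.]
   200 183 313 tote -0.102 -0.034 dist 0.049
30 [191. 179.] [202. 197.] [213. 215.] [136. 196.] side [240. 201.] [270. 202.] [301. 203.] [259. 203.]
   200 183 313 tote -0.12 -0.053 dist 0.029
```

```bash
python3 - <<'E'
from h import *
import pickle
a,b=pickle.load(open('s8.pkl','rb'))
I=a['pixels'];c1=cv2.resize(I[150:240,120:240],(800,600),interpolation=cv2.INTER_CUBIC)
cv2.imwrite('pics/c9.png',c1[:,:,::-1])
E
```

```text
(no output)
```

View pics/c9.png

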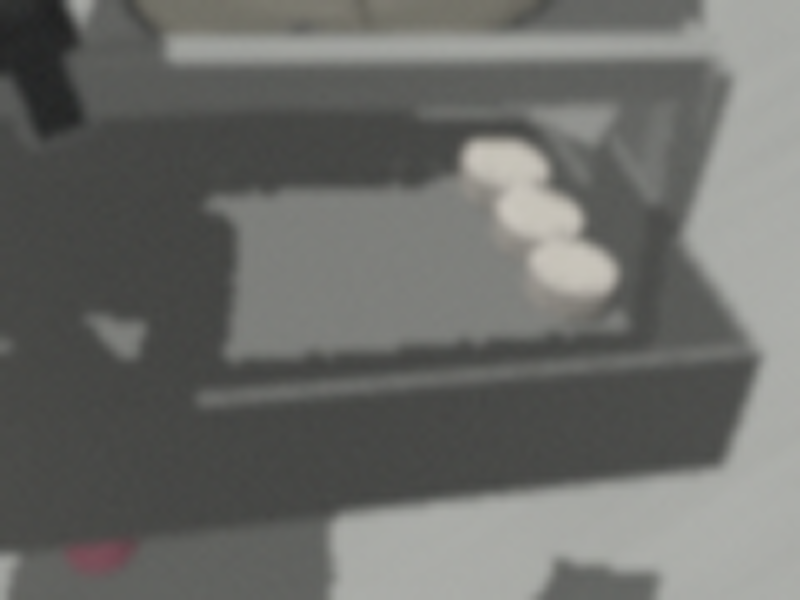

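All three lids lie in a touching row along the lip-end wall: crop (505,162), (540,213) and (574,267), with tote y about -66, -37 and -7 mm. The third is about 75 mm from the corner. I'll repeat the shake once to press the row home.

step_arm(
  moves=[
    {"x": 0,"y": 0.05,"z": 0,"yaw": 0},
    {"x": 0,"y": 0.05,"z": 0,"yaw": 0},
    {"x": 0,"y": 0.043,"z": 0,"yaw": 0},
    {"x": 0,"y": 0.034,"z": 0,"yaw": 0},
    {"x": 0,"y": 0.025,"z": 0,"yaw": 0},
    {"x": 0,"y": 0.016,"z": 0,"yaw": 0},
    {"x": 0,"y": 0.008,"z": 0,"yaw": 0},
    {"x": 0,"y": 0,"z": 0,"yaw": 0},
  ],
)

```text
t: 16.85
ee_pos: [0.6888, -0.322, 0.377]
ee_rot: [[0.173, 0.985, -0.001], [0.985, -0.173, 0.0], [0.0, -0.001, -1.0]]
force: [-0.4, -0.3, -3.4]
grip_width: 0.142
gripper_force: 98.9
```

step_arm(
  moves=[
    {"x": 0,"y": -0.008,"z": 0,"yaw": 0},
    {"x": 0,"y": -0.016,"z": 0,"yaw": 0},
    {"x": 0,"y": -0.025,"z": 0,"yaw": 0},
    {"x": 0,"y": -0.034,"z": 0,"yaw": 0},
    {"x": 0,"y": -0.043,"z": 0,"yaw": 0},
    {"x": 0,"y": -0.05,"z": 0,"yaw": 0},
    {"x": 0,"y": -0.05,"z": 0,"yaw": 0},
    {"x": 0,"y": 0,"z": 0,"yaw": 0},
    {"x": 0,"y": 0,"z": 0,"yaw": 0},
    {"x": 0,"y": 0,"z": 0,"yaw": 0},
  ],
)

```text
t: 17.85
ee_pos: [0.4652, -0.2829, 0.3792]
ee_rot: [[0.174, 0.985, 0.002], [0.985, -0.174, -0.001], [-0.001, 0.002, -1.0]]
force: [-0.5, -1.0, -4.3]
grip_width: 0.144
gripper_force: 98.9
```

step_arm(
  moves=[
    {"x": 0,"y": 0,"z": 0,"yaw": 0},
    {"x": 0,"y": 0,"z": 0,"yaw": 0},
    {"x": 0,"y": 0,"z": 0,"yaw": 0},
    {"x": 0,"y": 0,"z": 0,"yaw": 0},
    {"x": 0,"y": 0,"z": 0,"yaw": 0},
  ],
)

```text
t: 18.35
ee_pos: [0.4653, -0.2828, 0.3781]
ee_rot: [[0.174, 0.985, -0.0], [0.985, -0.174, 0.0], [0.0, -0.0, -1.0]]
force: [0.6, -0.1, -2.3]
grip_width: 0.138
gripper_force: 99.0
```

```bash
python3 lids.py; python3 - <<'E'
from h import *
import pickle
a,b=pickle.load(open('s8.pkl','rb'))
I=a['pixels'].astype(int)[160:215,180:225]
# erode to split tops
m=(I.min(-1)>170).astype(np.uint8)
ys,xs=np.where(m);print(xs.min()+180,xs.max()+180,ys.min()+160,ys.max()+160)
for th in(180,190,200):
    n,_,t,c=cv2.connectedComponentsWithStats(cv2.erode((I.min(-1)>th).astype(np.uint8),np.ones((3,3))));print(th,[(c[i]+[180,160]).round(1).tolist()+[int(t[i][4])] for i in range(1,n)])
f=pose(26);o=f([-.12,.0,.112]);print('barfar26',proj(a,o))
o=ray(a,120+715*.15,150+42*.15)
E
```

```text
18.35 [ 0.4653 -0.2828  0.3781] yangle -10.01248707193802 [[0.174, 0.985, -0.0], [0.985, -0.174, 0.0], [0.0, -0.0, -1.0]] 0.1378830594888174 98.97668480873108 [ 0.6448 -0.137  -2.2955]
[-0.1852  0.0215 -0.0395]
22 [198. 170.] [209. 187.] [222. 206.] [142. 194.] side [241. 188.] [271. 189.] [302. 190.] [260. 200.]
   201 184 317 tote -0.087 -0.015 dist 0.073
26 [195. 175.] [206. 192.] [218. 211.] [139. 195.] side [240. 195.] [271. 196.] [302. 197.] [260. 202.]
   201 184 317 tote -0.103 -0.03 dist 0.052
30 [191. 179.] [202. 197.] [214. 215.] [136. 197.] side [239. 201.] [270. 202.] [301. 203.] [259. 204.]
   201 184 317 tote -0.121 -0.049 dist 0.033
191 211 172 193
180 [[196.4, 174.6, 5], [200.6, 182.6, 14], [205.4, 190.1, 15]]
190 []
200 []
barfar26 (np.float64(224.71743955037348), np.float64(157.32830830456174))
```

```bash
python3 -c "
from h import *
print(manip.job_done())"
```

```text
the job is handed in; nothing more can be done
None
```

I handed the job in without seeing a verdict: the odd jar stands released as third in the row, and the tote is held still, tilted about 26° towards its lip-end wall only (the moves allow no sideways tilt), with all three lids in a row along that wall into the lip corner, the farthest about 76 mm from it (limit 85 mm).

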